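# Lock a T-foot post into a floating quarter-turn socket

## Task

The socket on the bench needs its fixture post: of the two black-handled steel posts in the parking blocks take the shorter-handled one and pass its T-shaped foot down through the slot inside the grey metal socket (the slotted plate floats sideways, so you will have to feel for the slot). Press it down against the spring, give it a quarter turn, and let it rise so the foot catches in the groove under the plate and the post stands locked and upright. Let go of it; leave the longer-handled post in its block and the other things on the bench where they are.

Things in the scene. Friction and masses are not known exactly. Their poses are not given: they have to be found in the camera images.
- post: Wanted post, 112 mm tall, 120 to 195 g. T foot 36 x 12 x 8 mm (its x, y, z) at the bottom, round shaft 11 mm, an 18 mm collar 87 to 92 mm up, and black handle bar 60 x 16 x 20 mm on top (92 to 112 mm up), parallel to the foot; grip across the 16 mm. Origin: centre of the foot's underside, z up the shaft, x along foot and bar. Starts upright in its block, origin 6 mm above the bench.
- long_post: The other post, not wanted: the same, but with a 90 mm handle bar and a 54 mm foot, too long for the slot. Same origin and axes. Leave it in its block.
- block: Fixed grey parking block of the short-handled post, 66 x 50 x 40 mm, with a pocket 42 x 15 mm, 34 mm deep, open at the top. Origin: centre of its underside; x along the pocket. The post lifts straight up out of it. Either block may be the left or the right one.
- long_block: Fixed grey parking block of the long-handled post, 84 x 50 x 40 mm, pocket 60 x 15 mm. Same origin and axes.
- socket: Fixed socket box of bare metal, 110 mm (its x) by 90 mm (its y), 56 mm high, on a grey flange 150 x 90 x 8 mm. Origin: centre of its underside on the bench, z up. Its 6 mm cover has an opening 40 mm (x) by 46 mm (y); just under it lies a floating slotted plate, and under that a spring plunger.
- mouth (a point): Centre of the cover's opening, at the cover's top face, 56 mm above the bench. Axes as the socket's.
- plate_face (a point): Upper face of the floating steel plate, 50 mm above the bench, at the opening's centre. Its slot, 16 mm (socket x) by 40 mm (y), is centred at y = 0 but anywhere from -8 to +8 mm along x from this point; where is not reported and changes each time. The plate resists moving (15 N): find the slot by touch. The foot stops on the face, or drops on through the slot.
- turn_level (a point): Point 25 mm above the bench in the socket's middle: the height of the foot's underside for turning. Below 28 mm the foot is free to turn under the plate, either way. The spring plunger, 13 mm wide, in the middle of the slot, meets the foot's underside at 44 mm and pushes up 0.5 N per mm below that (22 mm travel).
- lock_level (a point): Point 34 mm above the bench in the socket's middle: the height of the foot's underside when locked. A groove 16 mm wide, 6 mm deep, runs under the floating plate along the socket's x, through the slot's middle; turned a quarter turn (foot along the socket's x) and let up, the foot is held in it by the spring.
- marker_0: Bystander, loose on the bench: white pen with a red cap, 135 mm long. Origin: centre of its underside. Leave it.
- hex_set: Bystander, loose on the bench: orange folding hex-key set, 92 mm. Origin: centre of its underside. Leave it.
- pliers_b: Bystander, loose on the bench: blue-handled pliers, 139 mm. Origin: centre of its underside. Leave it.
- eraser: Bystander, loose on the bench: white and orange eraser, 50 mm. Origin: centre of its underside. Leave it.
- flux_bottle: Bystander, loose on the bench: small white bottle, 62 mm tall. Origin: centre of its underside. Leave it.
- relay_module: Bystander, loose on the bench: black box module with green terminals, 62 x 49 x 26 mm. Origin: centre of its underside. Leave it.
- cell_aa: Bystander, loose on the bench: small round battery cell, 50 mm. Origin: centre of its underside. Leave it.

How it is judged (in metres and radians):
On the way:
1. the post's foot, in line with the slot, has gone down through the floating plate (z of post in the frame of socket below 0.036 m and angle between the x axis of post and the y axis of socket, either way round below 0.3 rad and horizontal distance between post and mouth below 0.02 m), for 0.05 s.
At the end, for the whole second after the job is handed in: Short-handled post in the socket: foot crosswise to the slot within 0.25 rad, underside 31.5 to 36.5 mm above the bench, within 20 mm of the mouth's middle, upright within 0.12 rad, at rest; long-handled post moved under 20 mm and tilted under 0.2 rad (z of post in the frame of socket between 0.0315 and 0.0365 m and angle between the x axis of post and the x axis of socket, either way round below 0.25 rad and horizontal distance between post and mouth below 0.02 m and angle between post's own z axis and vertical below 0.12 rad and linear speed of post below 0.02 m/s and distance of long_post from where it was at the start of the episode below 0.02 m and angle between long_post's own z axis and vertical below 0.2 rad); the robot touches nothing.
It fails at once if a bystander on the bench is pushed more than 40 mm from its place (distance of any of marker_0, hex_set, pliers_b, eraser, flux_bottle, relay_module, cell_aa from where it was at the start of the episode above 0.04 m).
It fails at once if the long-handled post is pulled out of its block or knocked over (distance of long_post from where it was at the start of the episode above 0.04 m or angle between long_post's own z axis and vertical above 0.5 rad).
It also fails if it takes over 51 s, if anything falls off the work surface, if the arm or the gripper's body presses on something with over 40 N, if the wrist force passes 120 N, or if a joint passes its speed limit or range.

## Robot

A 6-joint arm with a two-finger parallel gripper is mounted at the origin on a cart in front of the work surface, level with it; the furniture and walls round the work are solid. World frame = base frame: x ahead of the robot, y to its left, z up, the work surface at z = 0. Lengths are in mm, angles in rad, forces in N, time in s.
With the tool pointing down it reaches from about 350 to 775 mm from the base axis. Payload 7.3 kg.
Tool frame: the origin (TCP) lies midway between the tips of the shut fingers; the grasp point (between the pads) lies 19 mm behind it; z points along the fingers, y is the line along which they close (so a half turn about z gives the same grasp; the last joint's range is limited). The gripper opens to 92 mm and grips with 3 to 60 N. Pads are 19 mm wide; open, the fingers measure 130 mm over their backs; the gripper's body (75 mm by 190 mm) begins 47 mm behind the grasp point.
Start: joints at [1.082, 0.342, 1.524, -0, 1.275, -0.146], TCP at [176.452, 494.479, 226.741] pointing down, gripper open.
Joint ranges: [-2.53, 2.53], [-0.77, 2.02], [0.04, 2.7], [-1, 4.14], [0.28, 2.66], [-3.11, 3.11]. Speed limits (rad/s): [2.57, 2.57, 3.14, 3.14, 3.14, 3.14].

## Interface

Orientations are given as [roll, pitch, yaw] about the fixed x, y, z axes, in that order (R = Rz(yaw) Ry(pitch) Rx(roll)).
In Python, from plant import get_obs, capture, camera_model, close_job, search_frame, regions_of, pinpoint gives the robot as it stands. The module is installed in compiled form; this text tells all that it offers.
- The arm moves only by the shell command python3 -m pendant 'ROWS'. ROWS is JSON, one flat list of numbers, 7 for each row, row after row: the shift along the tool's x, y, z in units of 30 mm (1.0 is 30 mm), then the turn, a rotation vector about the tool's x, y, z in units of 4 degrees (1.0 is 4 degrees), then the closure, from -1 (fully open) to 1 (shut), so that 0 is half open. In form: [dx, dy, dz, wx, wy, wz, gripper, dx, dy, dz, wx, wy, wz, gripper, ...]. A call has 1 to 12 rows; each row shifts and turns the commanded pose from where the row before left it, along the tool's axes as they then stand; what a row does not reach is not made up. A row lasts 1/10 s, in which the tool goes at most 50 mm and 8.59 degrees, less where a joint would pass 70% of its speed; a pose out of reach is approached as far as the arm can. A call with a number of a shift or a turn outside -1 to 1 is refused whole. A call with a gripper value outside its range is refused whole. The fingers move at their own pace and stop on an object; the grip force is fixed at half the most. Time passes only in rows, so rows that do not move let the fingers close. It gives the time, the measured TCP pose, the force, the opening and the grip force at its end, in the units of the state.
- get_obs(): the state, without advancing time (a new reading comes with each control period).
- capture(name): name is "scene" or "top" or "wrist"; returns the picture (480x640x3 uint8, red, green, blue); there is no depth.
- camera_model(name): a dict with "fov_y" (degrees; the focal length in pixels is half the picture's height over the tangent of half this angle, whatever the lens; pixels are square), "cx", "cy" (the principal point, pixels), "D" ([k1, k2, p1, p2, k3] as OpenCV has them; the pictures are not rectified), "pose" (4x4, takes a point from camera to world coordinates). Camera axes: x right, y up, looking along -z (the intrinsics and any distortion apply to the point x, -y, -z); pixel columns grow to the right and rows downward; lengths in mm; the calibration is good to about 2 mm. A picture is of the moment at which its call begins: read the wrist's pose just before it. camera_model takes no time and is no camera call; for the wrist camera it gives the pose at the moment of the call.
- close_job(): hands the job in; it is judged then, once.
Trained networks look in the newest picture that a camera, given by its name, has taken for a name from the list of things; names that differ only in an ending like _2 or _b are one class to them, and where a whole thing is asked for, a point or a joint stands for the part that bears it (a point fixed in the world has none). Each returns a list of dicts, best first, with "score" (0 to 1); they miss things now and then, are a little off and sometimes report something else, mostly with a low value. They report only what shows in the picture. A call takes as long as a camera call.
- search_frame(camera, thing): "location" ([column, row] in pixels, amid what is visible of it).
- regions_of(camera, thing): "pixels" (480x640 bool, what is visible of it) and "location" ([column, row] in pixels, amid what is visible of it).
- pinpoint(camera, thing): "location" ([column, row] in pixels: a listed point, or the origin of a listed thing).
The state is a dict: "time": time; "joint_positions": joint angles; "dq": joint speeds; "tau": joint torques, N m; "tool_pos": TCP position; "tcp_rot": TCP orientation; "contact_force": force on the tool from outside, world axes, zero at the start; "moment": the same for the moment, N m; "grip_width": finger opening in mm; "finger_force": force on a finger pad.
Only numpy, scipy, OpenCV 4.12 (cv2) and the standard library are available. Lean on these libraries where they do the work, as an engineer would, in place of code of your own. Each camera call takes 0.05 s, during which the arm holds its last target. There are 200 camera calls.

## Working session

There is one attempt and no reset: what is moved stays moved. The work goes in short steps, Python scripts to look and compute and a shell command to move; the robot and the scene stay as the last step left them, time stands still between calls to the robot, and variables do not carry over. Pictures are saved under pics/ and viewed, at most 10 in all, crops included, and the job is handed in when it is done.

```bash
mkdir -p pics; cat > h.py <<'E'
import numpy as np, cv2
from plant import *
def KD(n):
    m=camera_model(n); f=240/np.tan(np.radians(m["fov_y"])/2)
    return np.array([[f,0,m["cx"]],[0,f,m["cy"]],[0,0,1]]),np.array(m["D"],float),np.array(m["pose"])
def ray(n,px,z,kd=None):
    K,D,P=kd or KD(n)
    u=cv2.undistortPoints(np.array([[px]],float),K,D)[0,0]
    d=P[:3,:3]@np.array([u[0],-u[1],-1]); o=P[:3,3]
    return o+d*(z-o[2])/d[2]
def proj(n,X,kd=None):
    K,D,P=kd or KD(n)
    c=(np.atleast_2d(X)-P[:3,3])@P[:3,:3]; c=c*[1,-1,-1]
    return cv2.projectPoints(c,np.zeros(3),np.zeros(3),K,D)[0][:,0]
def save(n,im): cv2.imwrite("pics/"+n,im[:,:,::-1])
E
python3 - <<'E'
from h import *
print(get_obs())
for n in("scene","top"):
    save(n+"0.png",capture(n)); print(n,KD(n)[2][:3,3].round())
    for t,z in(("post",6),("long_post",6),("block",0),("long_block",0),("socket",0),("mouth",56)):
        for r in pinpoint(n,t)[:2]: print(n,t,round(r["score"],2),np.round(r["location"]),ray(n,r["location"],z).round(1))
E
```

```text
{'time': 0.0, 'joint_positions': array([ 1.08201039e+00,  3.42751024e-01,  1.52500318e+00,  1.84662064e-05,
        1.27540241e+00, -1.46011818e-01]), 'dq': array([ 0.00012477, -0.0009813 ,  0.00037126, -0.00048396, -0.00135892,
        0.0002348 ]), 'tau': array([-1.14004513e-03, -4.31237090e+01, -2.44225144e+01,  7.17837154e-02,
        5.57622034e-02, -8.90174761e-05]), 'tool_pos': array([176.24213064, 494.10773033, 226.03510542]), 'tcp_rot': array([-3.14004790e+00, -2.45016774e-04,  2.79881295e+00]), 'contact_force': array([ 0.71825605, -0.22981589,  0.61667873]), 'moment': array([ 0.03374941, -0.0367524 , -0.02871877]), 'finger_force': 0.0, 'grip_width': 91.8125958326694}
scene [-134. -503.  804.]
scene post 0.8 [205. 208.] [486.7 308.3   6. ]
scene long_post 0.76 [426. 321.] [ 483.5 -322.4    6. ]
scene block 0.62 [204. 206.] [494.  319.3   0. ]
scene long_block 0.58 [426. 325.] [ 479.6 -325.8    0. ]
scene socket 0.83 [304. 247.] [522.7  15.   -0. ]
scene mouth 0.83 [306. 225.] [537.   18.7  56. ]
top [ 417.  -51. 1081.]
top post 0.62 [169. 259.] [481.6 312.3   6. ]
top post 0.52 [497. 235.] [ 543.  -427.7    6. ]
top long_post 0.77 [453. 263.] [ 478.5 -327.1    6. ]
top long_post 0.7 [172. 260.] [478.5 305.6   6. ]
top block 0.63 [166. 256.] [486.9 320.9   0. ]
top long_block 0.67 [450. 264.] [ 477.7 -323.4    0. ]
top socket 0.59 [301. 240.] [526.9  14.4   0. ]
top socket 0.56 [450. 263.] [ 479.7 -323.4    0. ]
top mouth 0.71 [303. 237.] [528.2   7.   56. ]
top mouth 0.33 [390. 204.] [ 602.4 -178.5   56. ]
```

View pics/top0.png

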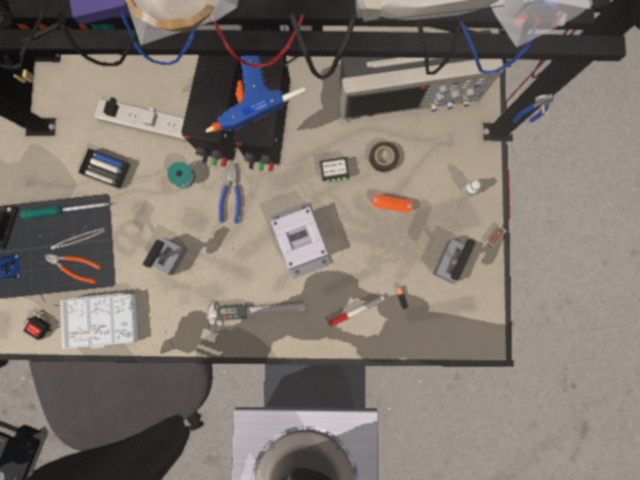

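View pics/scene0.png

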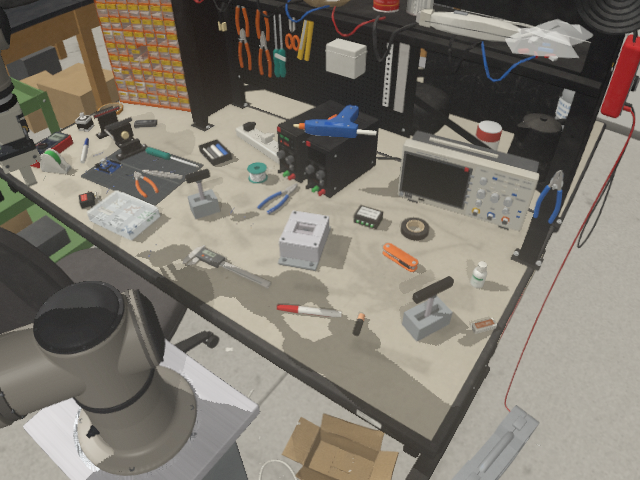

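Left block at about (166,255) in the top picture holds the short-handled post, and the right one at (452,262) holds the long one. The socket is at (302,240), its long axis about 20° off world x.

```bash
cat > meas.py <<'E'
from h import *
im=cv2.imread("pics/top0.png"); 
for nm,(x0,x1,y0,y1),f in(("handle",(138,190,232,280),lambda g:g.max(2)<60),):
    m=f(im[y0:y1,x0:x1]).astype(np.uint8)
    n,l,s,c=cv2.connectedComponentsWithStats(m); k=1+s[1:,4].argmax()
    ys,xs=np.where(l==k); p=np.c_[xs+x0,ys+y0].astype(np.float32)
    r=cv2.minAreaRect(p); b=cv2.boxPoints(r); W=np.array([ray("top",q,118) for q in b])
    print(nm,s[k],W.round(0).tolist(),W.mean(0))
E
python3 - <<'E'
from h import *
exec(open("meas.py").read())
K,D,P=KD("wrist"); o=get_obs(); print(P.round(3),K,D)
E
```

```text
handle [  7   9  18  25 184] [[465.0, 323.0, 118.0], [513.0, 300.0, 118.0], [505.0, 286.0, 118.0], [458.0, 309.0, 118.0]] [485.3155348  304.48518885 118.        ]
[[ 3.35000e-01 -9.08000e-01 -2.51000e-01  1.09587e+02]
 [ 9.42000e-01  3.23000e-01  9.00000e-02  5.19017e+02]
 [-0.00000e+00 -2.67000e-01  9.64000e-01  3.85624e+02]
 [ 0.00000e+00  0.00000e+00  0.00000e+00  1.00000e+00]] [[332.41941487   0.         319.17119968]
 [  0.         332.41941487 240.9531989 ]
 [  0.           0.           1.        ]] [-0.03132757  0.          0.          0.          0.        ]
```

```bash
python3 -c "
import cv2
a=cv2.imread('pics/top0.png')
c=[cv2.resize(a[y:y+60,x:x+80],None,fx=5,fy=5,interpolation=2) for x,y in((125,222),(262,205))]
import numpy as np
cv2.imwrite('pics/crop1.png',np.hstack(c))"
```

```text
(no output)
```

View pics/crop1.png

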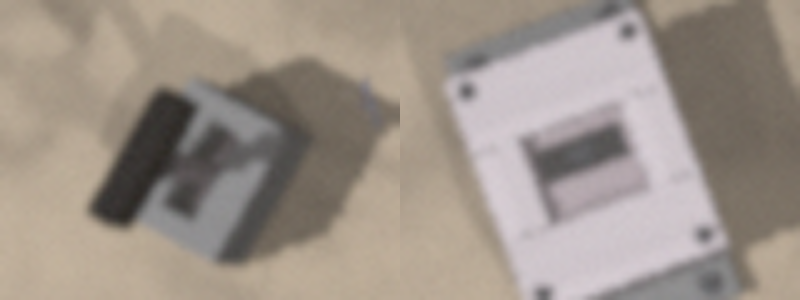

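The crop shows the handle bar running at about -26° in the world. In the socket opening the slot shows as a dark band, displaced toward +x.

```bash
python3 -m pendant '[-0.98,-0.2,0,0,0,0.12,-1,-0.98,-0.2,0,0,0,0.12,-1,-0.98,-0.2,0,0,0,0.12,-1,-0.98,-0.2,0,0,0,0.12,-1,-0.98,-0.2,0,0,0,0.12,-1,-0.98,-0.2,0,0,0,0.12,-1,-0.98,-0.2,0,0,0,0.12,-1,-0.98,-0.2,0,0,0,0.12,-1,-0.98,-0.2,0,0,0,0.12,-1,-0.98,-0.2,0,0,0,0.12,-1,-0.98,-0.2,0,0,0,0.12,-1,-0.98,-0.2,0,0,0,0.12,-1]'
python3 -m pendant '[0,0,0,0,0,0,-1,0,0,0,0,0,0,-1]'
python3 - <<'E'
from h import *
im=capture("wrist"); save("w1.png",im)
kd=KD("wrist"); o=get_obs(); print(o["tool_pos"],o["tcp_rot"])
for t,z in(("post",6),("block",0)):
    for r in pinpoint("wrist",t)[:1]: print(t,r["score"],r["location"],ray("wrist",r["location"],z,kd))
E
```

```text
time: 1.9
tool_pos: [476.4, 293.4, 226.7]
tcp_rot: [3.141, -0.0, 2.698]
contact_force: [0.4, 0.8, 0.6]
grip_width: 92.1
finger_force: 0.0
time: 2.1
tool_pos: [475.5, 293.9, 226.5]
tcp_rot: [-3.141, -0.001, 2.697]
contact_force: [-0.4, 0.8, 0.5]
grip_width: 91.4
finger_force: 0.0
[474.99316043 294.39335081 226.60225003] [-3.14152333e+00 -7.25239162e-04  2.69814498e+00]
post 0.64 [334.8, 215.2] [485.26819768 310.17873561   6.        ]
block 0.76 [337.2, 212.1] [484.28511459 314.02885182   0.        ]
```

View pics/w1.png

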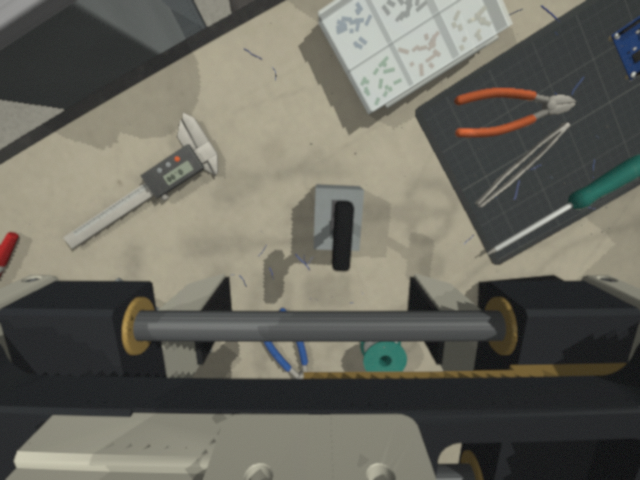

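The handle is centred near (342,235), spanning rows 201–270, almost parallel to image columns. Nothing crowds it.

```bash
python3 - <<'E'
from h import *
im=cv2.imread("pics/w1.png"); kd=KD("wrist"); o=get_obs()
m=(im.max(2)<50).astype(np.uint8); m[:190]=0;m[275:]=0;m[:,:320]=0;m[:,370:]=0
ys,xs=np.where(m); b=cv2.boxPoints(cv2.minAreaRect(np.c_[xs,ys].astype(np.float32))); print(b)
W=np.array([ray("wrist",q,117,kd) for q in b]); print(W.round(1).tolist()); c=W.mean(0)
e=[W[i]-W[(i+1)%4] for i in range(4)]; L=max(e[:2],key=np.linalg.norm); print([np.linalg.norm(q) for q in e[:2]],np.degrees(np.arctan2(L[1],L[0])))
from scipy.spatial.transform import Rotation as R
T=R.from_euler("xyz",o["tcp_rot"]).as_matrix(); print(c,"tool delta/30",T.T@(np.r_[c[:2],108-0]-o["tool_pos"])/30, np.degrees(o["tcp_rot"][2]))
E
```

```text
[[329.6498  268.60312]
 [333.8677  201.11674]
 [352.85605 202.30353]
 [348.63815 269.78992]]
[[503.7, 291.8, 117.0], [452.4, 319.3, 117.0], [459.8, 332.9, 117.0], [511.7, 306.1, 117.0]]
[np.float64(58.26365510334406), np.float64(15.481731832842808)] -28.18132761529914
[481.91568559 312.49982508 117.        ] tool delta/30 [0.03113198 0.63587109 3.95969559] 154.6630173791104
```

```bash
python3 -m pendant '[0.03,0.64,0,0,0,0.7,-1,0,0,0.7,0,0,0,-0.6,0,0,0.9,0,0,0,-0.5,0,0,0.9,0,0,0,-0.5,0,0,0.9,0,0,0,-0.5,0,0,0.8,0,0,0,-0.5,0,0,0.05,0,0,0,-0.5]'
python3 -m pendant '[0,0,0,0,0,0,-0.5,0,0,0,0,0,0,0.2,0,0,0,0,0,0,1,0,0,0,0,0,0,1,0,0,0,0,0,0,1,0,0,0,0,0,0,1]'
```

```text
time: 2.95
tool_pos: [480.3, 311.8, 96.5]
tcp_rot: [-3.137, -0.004, 2.651]
contact_force: [-0.9, -0.5, -1.5]
grip_width: 69.0
finger_force: 0.0
time: 3.55
tool_pos: [483.0, 311.9, 99.5]
tcp_rot: [3.141, 0.0, 2.649]
contact_force: [0.5, -0.3, -0.4]
grip_width: 33.3
finger_force: 0.0
```

```bash
python3 -m pendant '[0,0,0,0,0,0,1,0,0,0,0,0,0,1,0,0,0,0,0,0,1,0,0,0,0,0,0,1,0,0,0,0,0,0,1]'
```

```text
time: 4.05
tool_pos: [482.9, 311.9, 99.2]
tcp_rot: [3.141, 0.0, 2.649]
contact_force: [0.4, 0.2, -0.4]
grip_width: 15.8
finger_force: 30.0
```

```bash
python3 -m pendant '[0,0,-0.3,0,0,0,1,0,0,-0.6,0,0,0,1,0,0,-0.9,0,0,0,1,0,0,-0.9,0,0,0,1,0,0,-0.9,0,0,0,1,0,0,0,0,0,0,1]'
python3 - <<'E'
from h import *
o=get_obs(); print(o["joint_positions"],o["tool_pos"],o["grip_width"],o["finger_force"])
save("s1.png",capture("scene"))
for n in ("top","scene"):
    if n=="top": capture(n)
    for t,z in(("socket",0),("mouth",56),("plate_face",50)):
        for r in pinpoint(n,t)[:1]: print(n,t,r["score"],ray(n,r["location"],z))
from scipy.spatial.transform import Rotation as R
T=R.from_euler("xyz",o["tcp_rot"]).as_matrix(); print(T.T@(np.array([530,92,207])-o["tool_pos"])/30)
E
```

```text
time: 4.65
tool_pos: [484.6, 312.8, 211.7]
tcp_rot: [3.135, 0.005, 2.649]
contact_force: [0.1, 0.5, -0.6]
grip_width: 15.3
finger_force: 30.0
[ 4.40263614e-01  4.44089103e-01  1.40856164e+00  9.64000478e-05
  1.28095992e+00 -6.38450936e-01] [484.61747303 312.7905819  211.68283007] 15.347960257027887 29.990918934345245
top socket 0.88 [528.43966402  18.30406359   0.        ]
top mouth 0.56 [530.25898075  14.17861562  56.        ]
top plate_face 0.87 [531.19038248   9.80328826  50.        ]
scene socket 0.9 [ 5.31427543e+02  1.49791500e+01 -1.13686838e-13]
scene plate_face 0.69 [524.88255738  11.67019946  50.        ]
[-4.80989512 -5.77258194  0.1413024 ]
```

```bash
python3 -m pendant '[-0.3,-0.35,0,0,0,0,1,-0.6,-0.72,0,0,0,0,1,-0.6,-0.72,0,0,0,0,1,-0.6,-0.72,0,0,0,0,1,-0.6,-0.72,0,0,0,0,1,-0.6,-0.72,0,0,0,0,1,-0.6,-0.72,0,0,0,0,1,-0.6,-0.72,0,0,0,0,1,-0.3,-0.35,0,0,0,0,1,0,0,0,0,0,0,1,0,0,0,0,0,0,1,0,0,0,0,0,0,1]'
python3 - <<'E'
from h import *
o=get_obs(); print(o["joint_positions"],o["tool_pos"],o["tcp_rot"],o["grip_width"])
im=capture("wrist"); save("w2.png",im); kd=KD("wrist"); np.save("w2.npy",np.array(kd,dtype=object),allow_pickle=True)
for t,z in(("socket",0),("mouth",56),("plate_face",50)):
    for r in pinpoint("wrist",t)[:1]: print(t,r["score"],r["location"],ray("wrist",r["location"],z,kd))
E
```

```text
time: 6.25
tool_pos: [528.1, 93.1, 207.2]
tcp_rot: [3.141, -0.0, 2.65]
contact_force: [0.3, -0.3, -0.9]
grip_width: 15.6
finger_force: 30.0
[ 3.12893941e-02  3.78980078e-01  1.52456024e+00  5.28093066e-04
  1.23826391e+00 -1.04855646e+00] [528.14834217  93.1271029  207.15919941] [ 3.14126562e+00 -4.32385057e-04  2.65046981e+00] 15.611511014633132
socket 0.9 [262.9, 244.3] [527.98452055  20.9005404    0.        ]
plate_face 0.86 [253.5, 260.2] [529.32030325  18.62618941  50.        ]
```

View pics/w2.png

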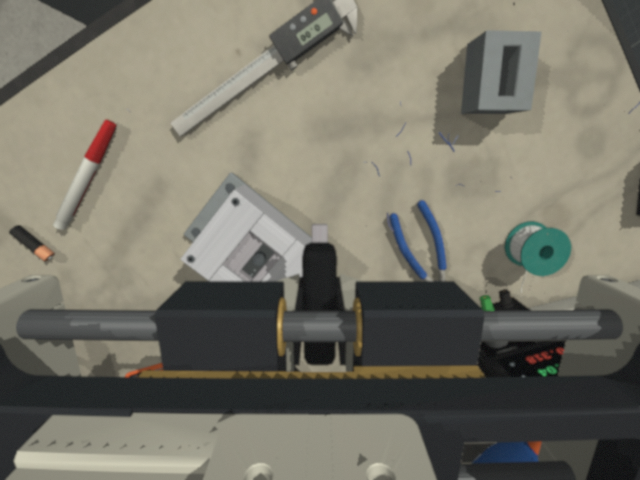

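The post hangs from the gripper at (320,290), its block at (500,70) is empty. The socket at (250,255) is cut off by the gripper, so I back off for a clean view.

```bash
python3 -m pendant '[-0.7,0.3,0,0,0,0,1,-0.7,0.3,0,0,0,0,1,-0.7,0.2,0,0,0,0,1,0,0,0,0,0,0,1,0,0,0,0,0,0,1,0,0,0,0,0,0,1]'
python3 - <<'E'
from h import *
import pickle
o=get_obs(); kd=KD("wrist"); pickle.dump(kd,open("w3.pkl","wb")); im=capture("wrist"); save("w3.png",im)
print(o["tool_pos"])
for t,z in(("socket",0),("mouth",56),("plate_face",50)):
    for r in pinpoint("wrist",t)[:1]: print(t,r["score"],r["location"],ray("wrist",r["location"],z,kd))
p=proj("wrist",[528,15,56],kd)[0].astype(int); print(p)
x0,y0=np.maximum(p-[80,60],0); print(x0,y0)
cv2.imwrite("pics/c3.png",cv2.resize(im[y0:y0+120,x0:x0+160,::-1],None,fx=5,fy=5,interpolation=2))
E
```

```text
time: 7.05
tool_pos: [594.5, 83.9, 207.1]
tcp_rot: [-3.141, -0.001, 2.65]
contact_force: [-0.7, -0.1, -0.4]
grip_width: 15.6
finger_force: 30.0
[594.47268209  83.91694091 207.10237975]
socket 0.62 [240.4, 190.0] [528.94905321  21.4203114    0.        ]
mouth 0.67 [223.4, 197.5] [527.83423883  18.47321384  56.        ]
plate_face 0.93 [225.5, 198.8] [529.76140368  17.650801    50.        ]
[220 199]
140 139
```

View pics/c3.png

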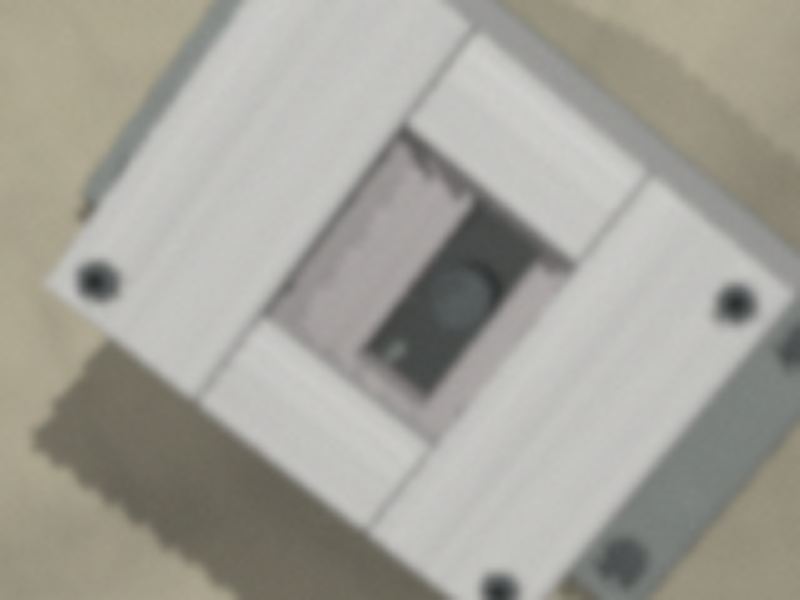

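The crop shows the opening's corners at (405,125), (578,265), (435,440), (262,318). The dark slot has corners near (365,350), (430,400), (545,262) and (478,195), and the round plunger sits at (463,297).

```bash
python3 - <<'E'
from h import *
import pickle
kd=pickle.load(open("w3.pkl","rb"))
f=lambda u,z: ray("wrist",[140+(u[0]+.5)/5-.5,139+(u[1]+.5)/5-.5],z,kd)[:2]
O=np.array([f(u,56) for u in((405,125),(578,265),(435,440),(262,318))]); print("mouth",O.mean(0).round(1),O.round(1).tolist())
ang=lambda v:np.degrees(np.arctan2(v[1],v[0])).round(1)
for i in range(4): v=O[(i+1)%4]-O[i]; print(np.linalg.norm(v).round(1),ang(v))
B=np.array([f(u,56) for u in((45,283),(370,530),(795,290),(475,30),(650,178),(200,397))]); print("edges",ang(B[1]-B[0]),ang(B[3]-B[5]),ang(B[4]-B[3]), "seam",ang(f((650,178),56)-f((370,530),56)))
S=np.array([f(u,50) for u in((365,350),(430,400),(545,262),(478,195))]); print("slot",S.mean(0),[(np.linalg.norm(S[(i+1)%4]-S[i]).round(1),ang(S[(i+1)%4]-S[i])) for i in range(4)])
print("plunger",f((463,297),44), "tool yaw",np.degrees(get_obs()["tcp_rot"][2]))
c=O.mean(0); 
sx=np.array([np.cos(np.radians(20)),np.sin(np.radians(20))]); sy=np.array([-sx[1],sx[0]])
print("slot offset x: edges", [(s-c)@sx for s in S],"plunger",(f((463,297),44)-c)@sx,(f((463,297),44)-c)@sy)
# held post: bottom/bar?
E
```

```text
mouth [527.   19.1] [[500.3, 32.9], [537.2, 47.6], [553.0, 6.2], [517.5, -10.1]]
39.8 21.8
44.4 -69.3
39.0 -155.3
46.3 111.8
edges 21.9 111.5 21.1 seam 111.5
slot [532.26136973  21.60306517] [(np.float64(15.4), np.float64(22.3)), (np.float64(35.8), np.float64(110.0)), (np.float64(17.4), np.float64(-164.6)), (np.float64(37.9), np.float64(-67.1))]
plunger [532.155505    21.93118481] tool yaw 151.81782996728418
slot offset x: edges [np.float64(-1.4315563636294706), np.float64(13.97905507022862), np.float64(13.95940227998219), np.float64(-3.347254105643571)] plunger 5.802654947404322 0.8686916093697755
```

```bash
python3 -m pendant '[-0.72,-0.85,0,0,0,0,1,-0.72,-0.85,0,0,0,0,1,0,0,0,0,0,1,1,0,0,0,0,0,1,1,0,0,0,0,0,1,1,0,0,0,0,0,1,1,0,0,0,0,0,1,1,0,0,0,0,0,1,1,0,0,0,0,0,1,1,0,0,0,0,0,1,1,0,0,0,0,0,1,1,0,0,0,0,0,1,1]'
python3 -m pendant '[0,0,0,0,0,0.1,1,0,0,0,0,0,0,1,0,0,0,0,0,0,1]'
python3 - <<'E'
from h import *
import pickle
o=get_obs(); kd=KD("wrist"); pickle.dump((kd,o),open("w4.pkl","wb")); im=capture("wrist"); save("w4.png",im)
print(o["tool_pos"],np.degrees(o["tcp_rot"]),o["joint_positions"])
p=proj("wrist",[532,21,53],kd)[0].astype(int); print(p)
x0,y0=np.maximum(p-[80,60],0); print(x0,y0)
a=cv2.resize(im[y0:y0+120,x0:x0+160,::-1],None,fx=5,fy=5,interpolation=2)
cv2.imwrite("pics/c4.png",a)
E
```

```text
time: 8.45
tool_pos: [609.0, 18.2, 207.4]
tcp_rot: [3.141, -0.0, 1.948]
contact_force: [-0.3, -0.3, -1.5]
grip_width: 15.9
finger_force: 30.0
time: 8.75
tool_pos: [609.2, 18.2, 207.3]
tcp_rot: [3.141, -0.0, 1.946]
contact_force: [-0.7, 0.6, -1.4]
grip_width: 16.0
finger_force: 30.0
[609.19948513  18.16844221 207.30371525] [ 1.79992661e+02 -1.24850786e-03  1.11479421e+02] [-9.59115362e-02  5.12499744e-01  1.30748413e+00  7.99937917e-05
  1.32150451e+00 -4.70817885e-01]
[243 194]
163 134
```

View pics/c4.png

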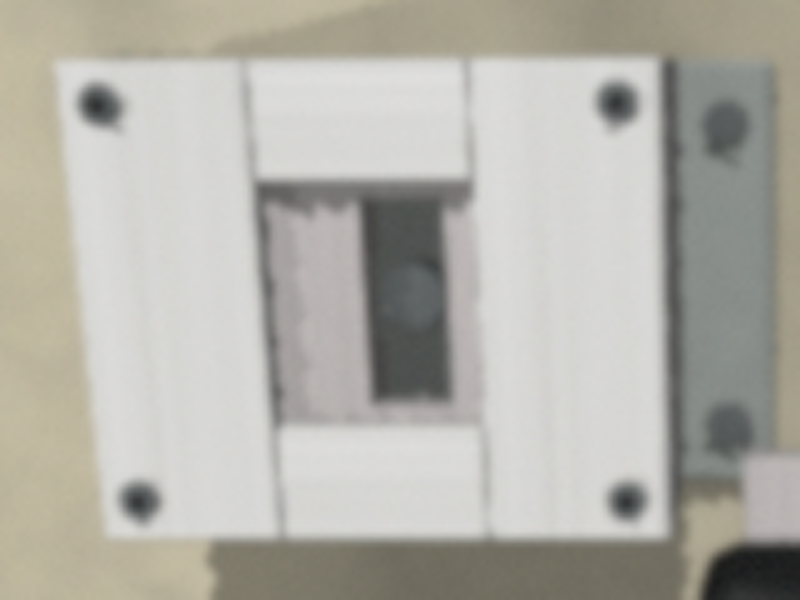

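View pics/w4.png

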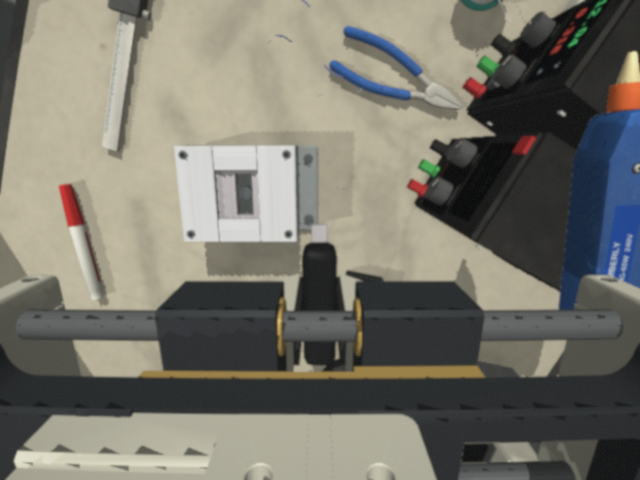

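The socket is now square in view (c4): opening columns 260/275–470/482 and rows 183–425, slot columns 370–450, plunger at (413,293). The foot's end shows at about (745,455).

```bash
python3 - <<'E'
from h import *
import pickle
from scipy.spatial.transform import Rotation as R
kd,o=pickle.load(open("w4.pkl","rb"))
im=cv2.imread("pics/w4.png")
f=lambda u,z: ray("wrist",[163+(u[0]+.5)/5-.5,134+(u[1]+.5)/5-.5],z,kd)
T=R.from_euler("xyz",o["tcp_rot"]).as_matrix(); t=lambda X:(T.T@(X-o["tool_pos"])).round(1)
print("opening"); [print(t(f(u,56))) for u in((257,183),(470,183),(484,425),(277,425))]
print("cover"); [print(t(f(u,56))) for u in((55,60),(662,58),(672,537),(107,540))]
print("slot"); [print(t(f(u,50))) for u in((365,200),(443,200),(453,400),(373,400))]
print("plunger top",t(f((413,293),44)),t(f((413,293),46)))
# foot end
g=im[215:245,300:340].astype(int); print(g[15].sum(1)//3); print(g[:,20].sum(1)//3)
zo=o["tool_pos"][2]-93.2+8
for px in((311.9,225),(327,225)): print("foot",t(ray("wrist",px,zo,kd)))
E
```

```text
opening
[ 53.3 -96.  151.3]
[ 53.2 -56.7 151.3]
[  8.  -56.2 151.3]
[  8.  -95.8 151.3]
cover
[  75.3 -131.1  151.3]
[ 75.3 -21.1 151.3]
[-14.1 -20.8 151.3]
[ -14.9 -131.   151.3]
slot
[ 49.7 -77.7 157.3]
[ 49.7 -63.  157.3]
[ 11.6 -63.1 157.3]
[ 11.6 -78.6 157.3]
plunger top [ 31.5 -71.  163.3] [ 31.8 -70.6 161.3]
[101 104 103 103 104 105 104 106 107 107 117 140 165 177 180 181 181 182
 182 181 182 182 184 182 183 179 170 161 162 161 162 161 162 164 164 163
 161 164 161 162]
[156 156 155 155 154 154 153 151 149 153 167 179 181 181 180 182 180 180
 180 181 181 181 180 181 180 173 150 110  65  36]
foot [16.7 -4.7 85.2]
foot [16.7  6.7 85.2]
```

```bash
python3 -m pendant '[0.26,-0.59,0,0,0,0,1,0.26,-0.59,0,0,0,0,1,0.26,-0.59,0,0,0,0,1,0.27,-0.6,0,0,0,0,1,0,0,0.5,0,0,0,1,0,0,0.5,0,0,0,1,0,0,0.4,0,0,0,1,0,0,0.2,0,0,0,1,0,0,0,0,0,0,1,0,0,0,0,0,0,1]'
python3 - <<'E'
from h import *
import pickle
from scipy.spatial.transform import Rotation as R
o=get_obs();_,p=pickle.load(open("w4.pkl","rb"))
T=R.from_euler("xyz",p["tcp_rot"]).as_matrix(); print(T.T@(o["tool_pos"]-p["tool_pos"]),o["tool_pos"],o["contact_force"])
E
```

```text
time: 9.8
tool_pos: [532.0, 21.5, 159.5]
tcp_rot: [3.141, 0.0, 1.944]
contact_force: [0.3, -0.8, -1.3]
grip_width: 15.9
finger_force: 30.0
[ 31.36460249 -70.67421407  47.78970456] [531.95428791  21.47939044 159.50564193] [ 0.27241524 -0.80086001 -1.25952776]
```

```bash
python3 -m pendant '[0,0,0.15,0,0,0,1,0,0,0.15,0,0,0,1,0,0,0.1,0,0,0,1,0,0,0.1,0,0,0,1,0,0,0.1,0,0,0,1,0,0,0.05,0,0,0,1,0,0,0,0,0,0,1]'
```

```text
time: 10.5
tool_pos: [531.5, 21.5, 139.5]
tcp_rot: [-3.141, -0.0, 1.944]
contact_force: [-0.3, 0.2, -1.0]
grip_width: 15.7
finger_force: 30.0
```

No contact force with the foot nominally at 46 mm: it is in the slot. Pressing on.

```bash
python3 -m pendant '[0,0,0.1,0,0,0,1,0,0,0.1,0,0,0,1,0,0,0.1,0,0,0,1,0,0,0.1,0,0,0,1,0,0,0.1,0,0,0,1,0,0,0.1,0,0,0,1,0,0,0.12,0,0,0,1,0,0,0,0,0,0,1,0,0,0,0,0,0,1]'
```

```text
time: 11.4
tool_pos: [532.1, 21.5, 118.7]
tcp_rot: [3.14, 0.001, 1.944]
contact_force: [-1.3, -0.2, 7.9]
grip_width: 16.0
finger_force: 30.0
```

```bash
python3 -m pendant '[0,0,0.03,0,0,0.5,1,0,0,0,0,0,1,1,0,0,0,0,0,1,1,0,0,0,0,0,1,1,0,0,0,0,0,1,1,0,0,0,0,0,1,1,0,0,0,0,0,1,1,0,0,0,0,0,1,1,0,0,0,0,0,1,1,0,0,0,0,0,1,1,0,0,0,0,0,1,1,0,0,0,0,0,1,1]'
python3 -m pendant '[0,0,0,0,0,1,1,0,0,0,0,0,1,1,0,0,0,0,0,1,1,0,0,0,0,0,1,1,0,0,0,0,0,1,1,0,0,0,0,0,1,1,0,0,0,0,0,1,1,0,0,0,0,0,1,1,0,0,0,0,0,1,1,0,0,0,0,0,1,1,0,0,0,0,0,0.9,1,0,0,0,0,0,0,1]'
python3 -c "
from plant import *
o=get_obs();print(o['moment'],o['tcp_rot'],o['tool_pos'])"
```

```text
time: 12.6
tool_pos: [532.6, 21.3, 118.2]
tcp_rot: [3.139, -0.001, 1.139]
contact_force: [-0.3, -0.7, 6.6]
grip_width: 16.1
finger_force: 30.0
time: 13.8
tool_pos: [532.7, 21.2, 118.2]
tcp_rot: [3.14, -0.003, 0.379]
contact_force: [0.0, -1.1, 8.8]
grip_width: 16.1
finger_force: 30.0
[-0.23865999  0.06288287 -0.00475998] [ 3.13996358e+00 -2.65445501e-03  3.78747514e-01] [532.66128602  21.22982173 118.22984999]
```

```bash
python3 -m pendant '[0,0,-0.06,0,0,0,1,0,0,-0.08,0,0,0,1,0,0,-0.08,0,0,0,1,0,0,-0.06,0,0,0,1,0,0,0,0,0,0,1,0,0,0,0,0,0,1]'
```

```text
time: 14.4
tool_pos: [532.2, 21.3, 125.8]
tcp_rot: [3.141, -0.001, 0.381]
contact_force: [2.4, -0.4, 3.5]
grip_width: 15.7
finger_force: 30.0
```

```bash
python3 -m pendant '[0,0,-0.05,0,0,0,1,0,0,0,0,0,0,1,0,0,0,0,0,0,1]'
```

```text
time: 14.7
tool_pos: [531.8, 21.4, 127.1]
tcp_rot: [3.141, -0.0, 0.38]
contact_force: [3.6, -0.9, 3.3]
grip_width: 15.8
finger_force: 30.0
```

```bash
python3 -m pendant '[0,0,0,0,0,0,0.5,0,0,0,0,0,0,0.3,0,0,0,0,0,0,0,0,0,0,0,0,0,0,0,0,0,0,0,0,0]'
python3 -m pendant '[0,0,-0.3,0,0,0,0,0,0,-0.8,0,0,0,0,0,0,-0.8,0,0,0,0,0,0,-0.8,0,0,0,0,0,0,-0.8,0,0,0,0,0,0,0,0,0,0,0,0,0,0,0,0,0,0,0]'
python3 - <<'E'
from h import *
a=capture("scene")[170:290,220:380]
for n in("scene","wrist"):
    im=capture(n); kd=KD(n)
    for r in pinpoint(n,"post")[:1]: print(n,r["score"],r["location"],ray(n,r["location"],34,kd))
    if n=="wrist": b=im
x=np.hstack([cv2.resize(a,(400,300),interpolation=2),cv2.resize(b,(400,300))]); save("end.png",x)
E
```

```text
time: 15.2
tool_pos: [531.3, 21.6, 126.9]
tcp_rot: [-3.141, 0.001, 0.38]
contact_force: [0.4, -0.9, 0.2]
grip_width: 44.9
finger_force: 0.0
scene 0.87 [305.4, 233.3] [532.30979331  18.01739534  34.        ]
wrist 0.75 [319.3, 244.0] [531.76649895  21.54783111  34.        ]schema error: expected a multiple of 7 numbers
```

View pics/end.png

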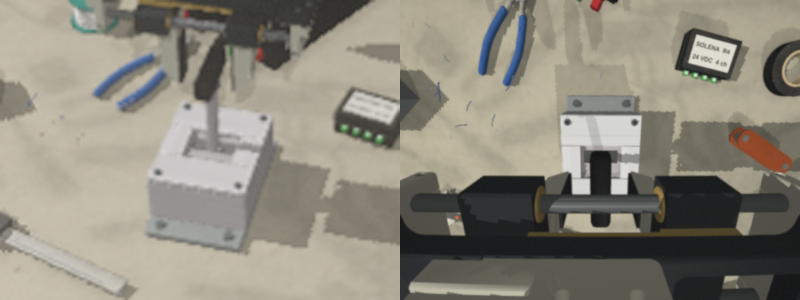

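The post stands upright in the socket and the fingers are open around it. The withdrawal rows were refused (wrong count), so I withdraw now.

```bash
python3 -m pendant '[0,0,-0.3,0,0,0,0,0,0,-0.8,0,0,0,0,0,0,-0.8,0,0,0,0,0,0,-0.8,0,0,0,0,0,0,-0.8,0,0,0,0,0,0,0,0,0,0,0,0,0,0,0,0,0,0]'
python3 - <<'E'
from h import *
im=capture("wrist"); kd=KD("wrist"); o=get_obs(); print(o["tool_pos"])
for z in (34,):
  r=pinpoint("wrist","post")[0]; print(r["score"],ray("wrist",r["location"],z,kd))
c=capture("scene")[150:300,200:400]
save("end2.png",np.hstack([cv2.resize(c,(400,300),interpolation=2),cv2.resize(im,(400,300))]))
E
```

```text
time: 16.15
tool_pos: [531.6, 21.5, 232.6]
tcp_rot: [3.141, -0.001, 0.38]
contact_force: [0.2, 0.6, -1.3]
grip_width: 45.8
finger_force: 0.0
[531.15961729  21.53950443 231.76119552]
0.86 [531.85657351  21.04230383  34.        ]
```

View pics/end2.png

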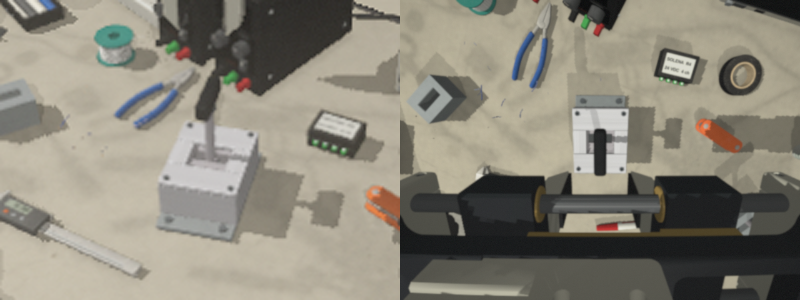

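The post stands upright with its bar along the socket's x, and the gripper is clear of it.

```bash
python3 -c "
from plant import *
print(close_job())"
```

```text
the job is handed in; nothing more can be done
None
```

The short-handled post is in the socket, upright and turned a quarter turn, and the gripper is clear of it; force and pose readings indicate the foot is locked in the groove. The job was handed in at about 16 s, and no verdict came back.

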